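# Find the unlatched scrap hatch and push it open

### The job

One of the four steel hatch plates on the jeweller's scrap box has been left unlatched. Press the dotted ends of the plates with the fingertips, without forcing the latched ones, to find the one that rocks, then push that plate's dotted end down until it is fully open and leave it open. Only touch and push: pick nothing up, and do not disturb the things standing about.

Things in the scene. Friction and masses are not known exactly. Their poses are not given: they have to be found in the camera images.
- scrap_box: green steel box fixed to the bench, 168 (its x) x 360 (its y) x 80 high; origin: centre of its underside, z up. Four identical hatch plates lie flush in its top, in a row at y = +120 (a), +40 (b), -40 (c), -120 mm (d); a plain strip 50 wide behind them (+x), 22 wide in front. Under the free plate a well 96 (x) x 76 (y) is clear to 60 mm below the top; its front wall is 20 mm in front of the dot
- press_a (a point): black 18 mm dot on top of steel hatch plate a (92 long in x, 72 wide, 5 thick), the place to press: on its middle line, 18 mm from its front (robot side) edge, 46 mm in front of its pivot pin. Turns with the plate; axes as the box's while flush
- hatch_a (a joint): angle of hatch plate a about its pivot pin (along box y, at top level, 28 mm from the plate's rear edge): 0 flush, grows as the dotted end sinks into the well and the rear end rises, 0.75 fully open at its stop. One plate, a different one each time, is unlatched: it tips under about 3 N on the dot and stays where left. Three are latched and give at most 0.04
- press_b (a point): black 18 mm dot on top of steel hatch plate b (92 long in x, 72 wide, 5 thick), the place to press: on its middle line, 18 mm from its front (robot side) edge, 46 mm in front of its pivot pin. Turns with the plate; axes as the box's while flush
- hatch_b (a joint): angle of hatch plate b about its pivot pin (along box y, at top level, 28 mm from the plate's rear edge): 0 flush, grows as the dotted end sinks into the well and the rear end rises, 0.75 fully open at its stop. One plate, a different one each time, is unlatched: it tips under about 3 N on the dot and stays where left. Three are latched and give at most 0.04
- press_c (a point): black 18 mm dot on top of steel hatch plate c (92 long in x, 72 wide, 5 thick), the place to press: on its middle line, 18 mm from its front (robot side) edge, 46 mm in front of its pivot pin. Turns with the plate; axes as the box's while flush
- hatch_c (a joint): angle of hatch plate c about its pivot pin (along box y, at top level, 28 mm from the plate's rear edge): 0 flush, grows as the dotted end sinks into the well and the rear end rises, 0.75 fully open at its stop. One plate, a different one each time, is unlatched: it tips under about 3 N on the dot and stays where left. Three are latched and give at most 0.04
- press_d (a point): black 18 mm dot on top of steel hatch plate d (92 long in x, 72 wide, 5 thick), the place to press: on its middle line, 18 mm from its front (robot side) edge, 46 mm in front of its pivot pin. Turns with the plate; axes as the box's while flush
- hatch_d (a joint): angle of hatch plate d about its pivot pin (along box y, at top level, 28 mm from the plate's rear edge): 0 flush, grows as the dotted end sinks into the well and the rear end rises, 0.75 fully open at its stop. One plate, a different one each time, is unlatched: it tips under about 3 N on the dot and stays where left. Three are latched and give at most 0.04
- polish_bar: red polishing-compound bar, 26 x 60 x 26 high, lying on the rear strip of the scrap box top (sizes in mm); origin at its underside; loose, to be left alone
- brass_ring: small brass ring, 26 diameter, 14 high, on the rear strip of the scrap box top (sizes in mm); origin at its underside; loose, to be left alone
- pickle_jar: closed glass jar, 76 diameter, 110 high, on the bench to the left (sizes in mm); origin at its underside; loose, to be left alone
- hammer: hammer lying on the bench to the left; loose, to be left alone
- graver: graver (screwdriver-like tool) lying on the bench to the right; loose, to be left alone
- flux_tin: blue tin, 68 diameter, 50 high, on the bench to the right (sizes in mm); origin at its underside; loose, to be left alone
- mandrel: steel ring mandrel, an upright spike on a 56 diameter foot, 130 high, on the bench to the right (sizes in mm); origin at its underside; loose, to be left alone

How it is judged:
At the end, for the whole second after the job is handed in: One hatch plate is open past 0.6 rad (its stop is at 0.75) and at rest, the other three are within 0.08 rad of flush (((value of joint hatch_a above 0.6 rad and value of joint each of hatch_b, hatch_c, hatch_d below 0.08 rad and velocity of joint hatch_a below 0.05 rad/s) or (value of joint hatch_b above 0.6 rad and value of joint each of hatch_a, hatch_c, hatch_d below 0.08 rad and velocity of joint hatch_b below 0.05 rad/s) or (value of joint hatch_c above 0.6 rad and value of joint each of hatch_a, hatch_b, hatch_d below 0.08 rad and velocity of joint hatch_c below 0.05 rad/s) or (value of joint hatch_d above 0.6 rad and value of joint each of hatch_a, hatch_b, hatch_c below 0.08 rad and velocity of joint hatch_d below 0.05 rad/s))); the robot touches nothing.
It fails at once if a thing standing about is moved or lifted more than 20 mm (distance of any of polish_bar, brass_ring, pickle_jar, hammer, graver, flux_tin, mandrel from where it was at the start of the episode above 0.02 m).
It fails at once if the scrap box or a plate is forced with more than 50 N (contact force between any of the arm, the fingers and scrap_box above 50 N).
It also fails if it takes over 48 s, if anything falls off the work surface, if the arm or the gripper's body presses on something with over 40 N, if the wrist force passes 120 N, or if a joint passes its speed limit or range.

### The arm

A 7-joint arm with a two-finger parallel gripper is mounted at the origin on the work surface. World frame = base frame: x ahead of the robot, y to its left, z up, the work surface at z = 0. Lengths are in m, angles in rad, forces in N, time in s.
With the tool pointing down it reaches from about 0.4 to 0.85 m from the base axis. Payload 4.5 kg.
Tool frame: the origin (TCP) lies between the finger pads; the fingertips stand 11 mm ahead of it and the grasp point (between the pads) lies 8 mm behind it (r.tip_reach is the distance from the TCP to the fingertips, in m); x points along the fingers, y is the direction in which the jaws open and shut, and the axes are right-handed (so a half turn about x gives the same grasp; the last joint's range is limited). The gripper opens to 88 mm and grips with 3 to 60 N. Pads are 18 mm wide; open, the fingers measure 123 mm over their backs; the gripper's body (75 mm by 187 mm) begins 45 mm behind the grasp point.
Start: joints at [1.344, 0.689, -0.195, 1.565, 0.157, 0.902, -0.215], TCP at [0.161, -0.604, 0.25] pointing down, gripper open.
Joint ranges: [-3.01, 3.01], [-0.46, 2.08], [-1.47, 1.51], [0.13, 2.56], [-1, 4.14], [0.04, 2.09], [-2.66, 2.66]. Speed limits (rad/s): [2.57, 2.57, 3.14, 3.14, 3.14, 3.14, 3.14].

### API

Orientations are given as a unit quaternion [x, y, z, w].
In Python, from plant import r gives the robot as it stands.
- The arm moves only by the tool drive_tool, never from a script. Its argument "deltas" is a list of rows, each a list of 3 entries, a list of its own where there are three numbers: the turn, a rotation vector about the tool's x, y, z in degrees, then the shift along the tool's x, y, z in cm, then the finger opening in cm, from 0 to 8.81. A call has 1 to 12 rows; each row shifts and turns the commanded pose from where the row before left it, along the tool's axes as they then stand; what a row does not reach is not made up. A row lasts 1/12 s, in which the tool goes at most 41.7 mm and 7.16 degrees, less where a joint would pass 70% of its speed; a pose out of reach is approached as far as the arm can. A call is refused whole if a number of a shift passes 4.17 or a number of a turn 7.16, either way. A call with a gripper value outside its range is refused whole. The fingers move at their own pace and stop on an object; "force" is the grip in N (left out, the last holds). Time passes only in rows, so rows that do not move let the fingers close. It gives the time, the measured TCP pose, the force and the opening at its end, in the units of the state.
- r.get_state(): the state, without advancing time (a new reading comes with each control period).
- r.snapshot(name): name is "scene" or "top"; returns a dict with "color" (400x640x3 uint8, red, green, blue), "fov_y" (degrees; the focal length in pixels is half the picture's height over the tangent of half this angle, whatever the lens; pixels are square), "cx", "cy" (the principal point, pixels), "extrinsics" (4x4, takes a point from world to camera coordinates). Camera axes: x right, y up, looking along -z (the intrinsics and any distortion apply to the point x, -y, -z); pixel columns grow to the right and rows downward; lengths in m; the calibration is good to about 2 mm. A picture is of the moment at which its call begins. There is no depth.
- r.finish_job(): hands the job in, once; it reports no verdict.
The state is a dict: "clock": time; "q": joint angles; "qd": joint speeds; "joint_torque": joint torques, N m; "tool_pos": TCP position; "eef_rot": TCP orientation; "contact_force": force on the tool from outside, world axes, zero at the start; "moment": the same for the moment, N m; "opening": opening from 0.0 (shut) to 1.0 (fully open).
Only numpy, scipy, OpenCV 4.12 (cv2) and the standard library are available. Lean on these libraries where they do the work, as an engineer would, in place of code of your own. Each camera call takes 0.05 s, during which the arm holds its last target. There are 200 camera calls.

## Working session

There is one attempt and no reset: what is moved stays moved. The work goes in short steps, Python scripts to look and compute and a tool call to move; the robot and the scene stay as the last step left them, time stands still between calls to the robot, and variables do not carry over. Pictures are saved under pics/ and viewed, about 8 in all and at most 12, crops included, and the job is handed in when it is done.

Besides the shell and the picture viewer there is one more tool, called after "Call:" as a command line: name --argument value ..., lists and objects as JSON in quotes. drive_tool: Moves the arm, as the interface text tells. Its arguments: {"type":"object","properties":{"deltas":{"type":"array","items":{"type":"array"}},"force":{"type":"number"}},"required":["deltas"]}

```bash
mkdir -p pics; python3 - <<'E'
from plant import r
import cv2,pickle
d={}
for n in("scene","top"):
    s=r.snapshot(n);d[n]=s;cv2.imwrite(f"pics/{n}0.png",s["color"][:,:,::-1]);print(n,s["fov_y"],s["cx"],s["cy"],s["extrinsics"].round(4).tolist(),[k for k in s])
pickle.dump(d,open("s0.pkl","wb"));print(r.get_state(),r.tip_reach)
E
```

```text
scene 47.490572319800464 319.89350421357153 202.5595321852546 [[0.7658, 0.6428, 0.0192, -0.4109], [-0.366, 0.411, 0.835, 0.135], [0.5288, -0.6464, 0.55, -1.5957], [0.0, 0.0, 0.0, 1.0]] ['color', 'fov_y', 'cx', 'cy', 'extrinsics']
top 53.56249015633524 317.2891163370718 200.79705757088635 [[0.0152, -0.9996, 0.0224, -0.0234], [0.9853, 0.0188, 0.17, -0.5417], [-0.1704, 0.0195, 0.9852, -1.0871], [0.0, 0.0, 0.0, 1.0]] ['color', 'fov_y', 'cx', 'cy', 'extrinsics']
{'clock': 0.1, 'q': array([ 1.34379288,  0.6898895 , -0.19447628,  1.56625465,  0.15725655,
        0.9024631 , -0.21512737]), 'qd': array([-0.00070017, -0.00281976,  0.0003521 , -0.00267594, -0.0008555 ,
       -0.00224661,  0.00117123]), 'joint_torque': array([-3.14087702e-03, -5.28508759e+01, -1.27159160e+00, -1.53839439e+01,
       -5.25990757e-02,  1.94317945e-03,  2.88869489e-05]), 'tool_pos': array([ 0.16096697, -0.60334808,  0.24899181]), 'eef_rot': array([-0.70099012, -0.09250901,  0.70121685, -0.09137757]), 'contact_force': array([-1.22021296,  0.16215897,  0.20137694]), 'moment': array([-0.03655993,  0.0075838 , -0.0150029 ]), 'opening': 1.001351600078908} 0.011
```

View pics/top0.png

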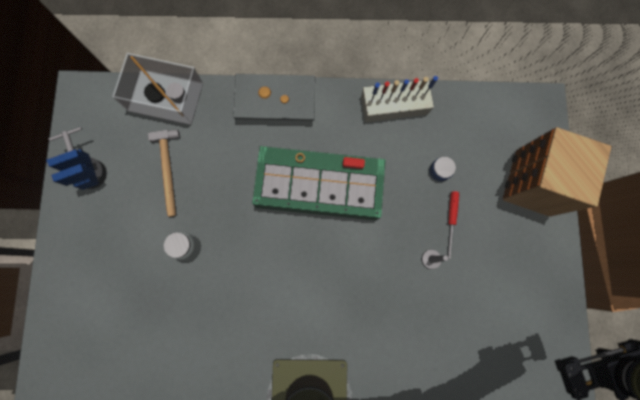

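View pics/scene0.png

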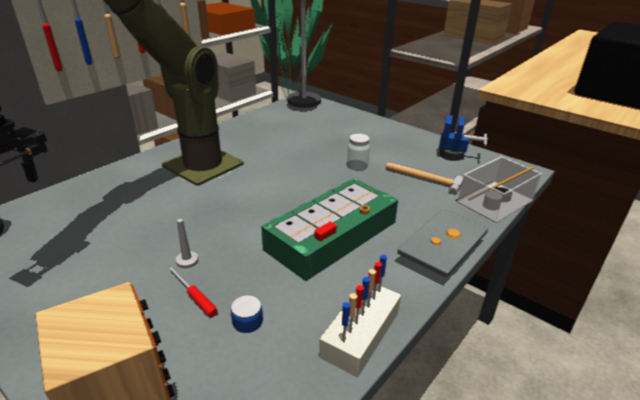

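The top view shows the green box at about px (320,182). The plate dots are near (276,194), (304,194), (332,197) and (361,200), with a at the left. The ring is at (300,157), the red bar at (354,162) and the mandrel at (432,259). The scene view shows the same layout, and all the plates look flush.

```bash
cat > h.py <<'E'
import numpy as np,cv2,pickle
def cast(s,u,v,z):
    f=200/np.tan(np.radians(s["fov_y"]/2));E=s["extrinsics"];R,t=E[:3,:3],E[:3,3]
    d=R.T@np.array([(u-s["cx"])/f,-(v-s["cy"])/f,-1]);o=-R.T@t
    return o+d*(z-o[2])/d[2]
E
python3 - <<'E'
from h import *
d=pickle.load(open("s0.pkl","rb"))
for n,seeds in(("top",[(276,194),(304,194),(332,197),(361,200)]),("scene",[(355,190),(334,201),(312,213),(289,226)])):
    s=d[n];g=cv2.cvtColor(s["color"],cv2.COLOR_RGB2GRAY).astype(float)
    P=[]
    for u,v in seeds:
        u0,v0=u,v
        w=g[v0-6:v0+7,u0-6:u0+7];my,mx=np.unravel_index(w.argmin(),w.shape);u0+=mx-6;v0+=my-6
        w=g[v0-3:v0+4,u0-3:u0+4];k=np.clip(np.median(g[v0-5:v0+6,u0-5:u0+6])-15-w,0,None)
        yy,xx=np.mgrid[-3:4,-3:4];c=(u0+(k*xx).sum()/k.sum(),v0+(k*yy).sum()/k.sum());p=cast(s,*c,.08);P.append(p);print(n,np.round(c,1),p.round(4))
    P=np.array(P);a=P[0]-P[3];print(np.linalg.norm(a),np.degrees(np.arctan2(-a[0],a[1])))
    hsv=cv2.cvtColor(s["color"],cv2.COLOR_RGB2HSV);m=cv2.inRange(hsv,(50,100,40),(85,255,255))
    c=max(cv2.findContours(m,0,2)[0],key=cv2.contourArea);q=cv2.boxPoints(cv2.minAreaRect(c));print(q.round(),[cast(s,*x,.08)[:2].round(3) for x in q])
im=d["top"]["color"][135:230,240:400,::-1];cv2.imwrite("pics/crop.png",cv2.resize(im,None,fx=5,fy=5,interpolation=2))
E
```

```text
top [274.8 190.8] [0.5622 0.105  0.08  ]
top [303.5 193.8] [0.5552 0.0251 0.08  ]
top [332.  196.8] [ 0.5484 -0.0543  0.08  ]
top [360.6 199.9] [ 0.5412 -0.134   0.08  ]
0.23988405983203506 -5.019112309967681
[[260. 157.]
 [262. 148.]
 [266. 149.]
 [264. 158.]] [array([0.659, 0.15 ]), array([0.684, 0.146]), array([0.682, 0.133]), array([0.657, 0.137])]
scene [350.6 189.4] [0.5635 0.1041 0.08  ]
scene [331.6 199.7] [0.5571 0.0242 0.08  ]
scene [311.  210.7] [ 0.5495 -0.0552  0.08  ]
scene [288.9 222.8] [ 0.5429 -0.1348  0.08  ]
0.23985883914266426 -4.928582445435887
[[253. 232.]
 [369. 157.]
 [406. 215.]
 [290. 289.]] [array([ 0.501, -0.222]), array([0.487, 0.307]), array([0.752, 0.1  ]), array([ 0.711, -0.31 ])]
```

View pics/crop.png

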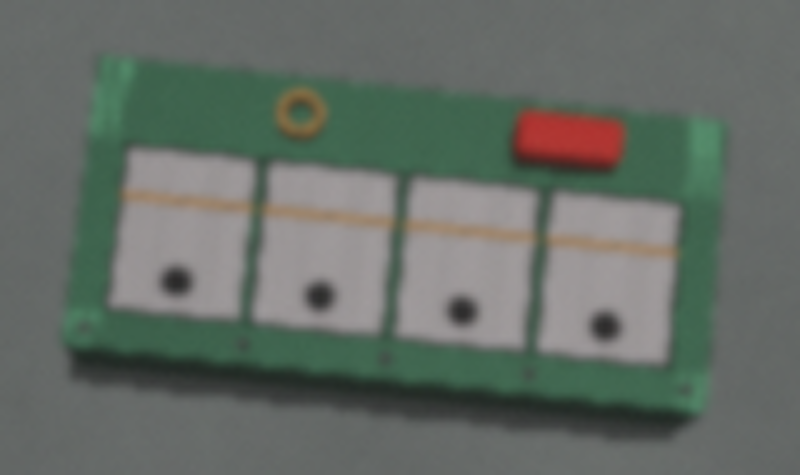

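Both views agree to within 2 mm, and the box yaw is about -5°. I'll work out the turn and shift needed to get above plate d, with the jaw axis along box y.

```bash
cat >> h.py <<'E'
from scipy.spatial.transform import Rotation as Ro
D=dict(a=(.5628,.1045),b=(.5562,.0246),c=(.5490,-.0548),d=(.5420,-.1344))
bx=np.array([.9962,-.0870,0]);by=np.array([.0870,.9962,0])
def rel(r,p,zt):
    s=r.get_state();R=Ro.from_quat(s["eef_rot"])
    for sg in(1,-1):
        T=Ro.from_matrix(np.c_[[0,0,-1],sg*by,np.cross([0,0,-1],sg*by)])
        e=np.array([*D[p],zt+.011])-s["tool_pos"]
        print(sg,"turn",np.degrees((R.inv()*T).as_rotvec()).round(2),"shift after turn cm",(T.inv().apply(e)*100).round(2),"now",(R.inv().apply(e)*100).round(2))
    print(s["clock"],s["tool_pos"].round(4),s["contact_force"].round(2),s["opening"].round(2),s["q"].round(2))
E
python3 -c "
from h import *
from plant import r
for p in 'dcba': rel(r,p,.10)"
```

```text
1 turn [-1.6007e+02 -1.3000e-01  3.0000e-02] shift after turn cm [13.8  50.03 33.88] now [ 13.85 -35.46 -48.91]
-1 turn [19.93  0.02  0.09] shift after turn cm [ 13.8  -50.03 -33.88] now [ 13.85 -35.46 -48.91]Traceback (most recent call last):
  File "<string>", line 4, in <module>
    for p in 'dcba': rel(r,p,.10)
                     ~~~^^^^^^^^^
  File "h.py", line 15, in rel
    print(s["clock"],s["tool_pos"].round(4),s["contact_force"].round(2),s["opening"].round(2),s["q"].round(2))
                                                                        ^^^^^^^^^^^^^^^^^^
AttributeError: 'float' object has no attribute 'round'
```

```bash
sed -i 's/s\["opening"\].round(2)/s["opening"]/' h.py
```

Call:
drive_tool --deltas '[[[6.7, 0, 0], [0, 0, 0], 0], [[6.7, 0, 0], [0, 0, 0], 0], [[6.5, 0, 0], [0, 0, 0], 0], [[0, 0, 0], [0, -2.8, -1.9], 0], [[0, 0, 0], [0, -2.8, -1.9], 0], [[0, 0, 0], [0, -2.8, -1.9], 0], [[0, 0, 0], [0, -2.8, -1.9], 0], [[0, 0, 0], [0, -2.8, -1.9], 0], [[0, 0, 0], [0, -2.8, -1.9], 0], [[0, 0, 0], [0, -2.8, -1.9], 0], [[0, 0, 0], [0, -2.8, -1.9], 0], [[0, 0, 0], [0, -2.8, -1.9], 0]]'

```text
clock: 1.1
tool_pos: [0.3539, -0.366, 0.2495]
eef_rot: [-0.706, 0.03, 0.707, 0.031]
contact_force: [0.1, -0.8, 0.1]
opening: 0.114
```

Call:
drive_tool --deltas '[[[0, 0, 0], [0, -2.8, -1.9], 0], [[0, 0, 0], [0, -2.8, -1.9], 0], [[0, 0, 0], [0, -2.8, -1.9], 0], [[0, 0, 0], [0, -2.8, -1.9], 0], [[0, 0, 0], [0, -2.8, -1.9], 0], [[0, 0, 0], [0, -2.8, -1.9], 0], [[0, 0, 0], [0, -2.8, -1.9], 0], [[0, 0, 0], [0, -2.8, -1.9], 0], [[0, 0, 0], [0, 0, 0], 0], [[0, 0, 0], [0, 0, 0], 0]]'

```text
clock: 1.93
tool_pos: [0.5251, -0.1551, 0.2493]
eef_rot: [-0.706, 0.028, 0.707, 0.029]
contact_force: [-0.5, -1.2, 0.1]
opening: 0.002
```

```bash
python3 -c "
from h import *
from plant import r
rel(r,'d',.10)"
```

```text
1 turn [-1.7968e+02 -9.0000e-02  2.0000e-02] shift after turn cm [13.83  2.21  1.5 ] now [13.83 -2.18 -1.52]
-1 turn [0.32 0.01 0.06] shift after turn cm [13.83 -2.21 -1.5 ] now [13.83 -2.18 -1.52]
1.9333 [ 0.5251 -0.1551  0.2493] [-0.54 -1.24  0.06] 0.0016578835142811335 [ 0.22  0.58 -0.03  1.81  0.02  0.75 -1.47]
```

Call:
drive_tool --deltas '[[[0, 0, 0], [2.3, -1.1, -0.7], 0], [[0, 0, 0], [2.3, -1.1, -0.8], 0], [[0, 0, 0], [2.3, 0, 0], 0], [[0, 0, 0], [2.3, 0, 0], 0], [[0, 0, 0], [2.3, 0, 0], 0], [[0, 0, 0], [1.3, 0, 0], 0], [[0, 0, 0], [1.0, 0, 0], 0], [[0, 0, 0], [0.7, 0, 0], 0], [[0, 0, 0], [0.5, 0, 0], 0], [[0, 0, 0], [0, 0, 0], 0], [[0, 0, 0], [0, 0, 0], 0]]'

```text
clock: 2.85
tool_pos: [0.5411, -0.1373, 0.1001]
eef_rot: [0.707, -0.031, -0.706, -0.031]
contact_force: [0.8, 0.5, -0.2]
opening: 0.004
```

```bash
python3 -c "
from h import *
from plant import r
rel(r,'d',.08)"
```

```text
1 turn [-1.7999e+02  3.0000e-02 -6.0000e-02] shift after turn cm [0.91 0.3  0.06] now [ 0.91 -0.3  -0.06]
-1 turn [ 0.01 -0.04 -0.02] shift after turn cm [ 0.91 -0.3  -0.06] now [ 0.91 -0.3  -0.06]
2.85 [ 0.5411 -0.1373  0.1001] [ 0.78  0.52 -0.23] 0.0044576772846814825 [ 0.18  0.82 -0.02  1.89  0.04  0.43 -1.53]
```

Call:
drive_tool --deltas '[[[0, 0, 0], [0.3, -0.3, 0], 0], [[0, 0, 0], [0.3, 0, 0], 0], [[0, 0, 0], [0.1, 0, 0], 0], [[0, 0, 0], [0.1, 0, 0], 0], [[0, 0, 0], [0.1, 0, 0], 0], [[0, 0, 0], [0, 0, 0], 0], [[0, 0, 0], [0, 0, 0], 0]]'

```text
clock: 3.43
tool_pos: [0.5413, -0.1339, 0.0908]
eef_rot: [0.707, -0.031, -0.706, -0.031]
contact_force: [-0.1, 0.1, 1.6]
opening: 0.004
```

Call:
drive_tool --deltas '[[[0, 0, 0], [0.1, 0, 0], 0], [[0, 0, 0], [0, 0, 0], 0], [[0, 0, 0], [0, 0, 0], 0]]'

```text
clock: 3.68
tool_pos: [0.5413, -0.1339, 0.0906]
eef_rot: [0.707, -0.031, -0.706, -0.031]
contact_force: [-2.7, 1.3, 8.9]
opening: 0.009
```

Call:
drive_tool --deltas '[[[0, 0, 0], [0.1, 0, 0], 0], [[0, 0, 0], [0, 0, 0], 0], [[0, 0, 0], [0, 0, 0], 0]]'

```text
clock: 3.93
tool_pos: [0.5413, -0.1339, 0.0906]
eef_rot: [0.707, -0.031, -0.706, -0.031]
contact_force: [-4.1, 1.7, 17.8]
opening: 0.009
```

d is latched: 18 N gave no motion. The arm's stiffness is about 9 N/mm. Next is c.

Call:
drive_tool --deltas '[[[0, 0, 0], [-1.3, 0, 0], 0], [[0, 0, 0], [0, -2, 0], 0], [[0, 0, 0], [0, -2, 0], 0], [[0, 0, 0], [0, -2, 0], 0], [[0, 0, 0], [0, -2, 0], 0], [[0, 0, 0], [0.5, 0, 0], 0], [[0, 0, 0], [0.5, 0, 0], 0], [[0, 0, 0], [0.1, 0, 0], 0], [[0, 0, 0], [0.1, 0, 0], 0], [[0, 0, 0], [0, 0, 0], 0], [[0, 0, 0], [0, 0, 0], 0]]'

```text
clock: 4.85
tool_pos: [0.5478, -0.0558, 0.0896]
eef_rot: [-0.706, 0.032, 0.707, 0.031]
contact_force: [0.2, -0.2, 0.7]
opening: 0.002
```

```bash
python3 -c "
from h import *
from plant import r
rel(r,'c',.08)"
```

```text
1 turn [ 1.7993e+02 -1.0000e-01 -4.0000e-02] shift after turn cm [-0.14  0.11  0.11] now [-0.14 -0.11 -0.11]
-1 turn [-0.07  0.03 -0.07] shift after turn cm [-0.14 -0.11 -0.11] now [-0.14 -0.11 -0.11]
4.85 [ 0.5478 -0.0558  0.0896] [ 0.21 -0.24  0.73] 0.0015469506312700344 [ 0.02  0.84  0.    1.92 -0.    0.39 -1.64]
```

Call:
drive_tool --deltas '[[[0, 0, 0], [0.1, 0, 0], 0], [[0, 0, 0], [0, 0, 0], 0], [[0, 0, 0], [0, 0, 0], 0]]'

```text
clock: 5.1
tool_pos: [0.548, -0.0553, 0.0888]
eef_rot: [-0.706, 0.031, 0.706, 0.031]
contact_force: [-0.4, -1.0, 1.1]
opening: 0.006
```

Call:
drive_tool --deltas '[[[0, 0, 0], [0.1, 0, 0], 0], [[0, 0, 0], [0, 0, 0], 0], [[0, 0, 0], [0, 0, 0], 0]]'

```text
clock: 5.35
tool_pos: [0.5481, -0.0547, 0.0878]
eef_rot: [0.706, -0.031, -0.706, -0.031]
contact_force: [-0.0, -1.0, 2.5]
opening: 0.003
```

Call:
drive_tool --deltas '[[[0, 0, 0], [0.1, 0, 0], 0], [[0, 0, 0], [0.1, 0, 0], 0], [[0, 0, 0], [0, 0, 0], 0], [[0, 0, 0], [0, 0, 0], 0]]'

```text
clock: 5.68
tool_pos: [0.5482, -0.0541, 0.0856]
eef_rot: [0.707, -0.03, -0.706, -0.031]
contact_force: [0.4, -0.9, 2.4]
opening: 0.003
```

Call:
drive_tool --deltas '[[[0, 0, 0], [0.1, 0, 0], 0], [[0, 0, 0], [0, 0, 0], 0], [[0, 0, 0], [0, 0, 0], 0]]'

```text
clock: 5.93
tool_pos: [0.5483, -0.054, 0.0847]
eef_rot: [0.707, -0.03, -0.706, -0.031]
contact_force: [-0.4, -1.7, 2.3]
opening: 0.004
```

Plate c yields steadily at about 2.4 N and is already about 6 mm down, so c is the free plate. I'll push it open.

Call:
drive_tool --deltas '[[[0, 0, 0], [0.2, 0, 0], 0], [[0, 0, 0], [0.2, 0, 0], 0], [[0, 0, 0], [0.2, 0, 0], 0], [[0, 0, 0], [0.2, 0, 0], 0], [[0, 0, 0], [0.2, 0, 0], 0], [[0, 0, 0], [0.2, 0, 0], 0], [[0, 0, 0], [0.2, 0, 0], 0], [[0, 0, 0], [0.2, 0, 0], 0], [[0, 0, 0], [0.2, 0, 0], 0], [[0, 0, 0], [0.2, 0, 0], 0], [[0, 0, 0], [0, 0, 0], 0]]'

```text
clock: 6.85
tool_pos: [0.5477, -0.0542, 0.0642]
eef_rot: [-0.706, 0.031, 0.707, 0.031]
contact_force: [0.6, 0.1, 1.9]
opening: 0.003
```

Call:
drive_tool --deltas '[[[0, 0, 0], [0.1, 0, 0], 0], [[0, 0, 0], [0.1, 0, 0], 0], [[0, 0, 0], [0.1, 0, 0], 0], [[0, 0, 0], [0.1, 0, 0], 0], [[0, 0, 0], [0, 0, 0], 0]]'

```text
clock: 7.27
tool_pos: [0.5479, -0.0543, 0.0605]
eef_rot: [-0.706, 0.031, 0.707, 0.031]
contact_force: [0.6, 0.0, 1.8]
opening: 0.005
```

Call:
drive_tool --deltas '[[[0, 0, 0], [0.1, 0, 0], 0], [[0, 0, 0], [0.1, 0, 0], 0], [[0, 0, 0], [0, 0, 0], 0]]'

```text
clock: 7.52
tool_pos: [0.5479, -0.0543, 0.0585]
eef_rot: [-0.706, 0.031, 0.707, 0.031]
contact_force: [-0.5, -0.3, 2.5]
opening: 0.005
```

Call:
drive_tool --deltas '[[[0, 0, 0], [0.1, 0, 0], 0], [[0, 0, 0], [0.1, 0, 0], 0], [[0, 0, 0], [0, 0, 0], 0]]'

```text
clock: 7.77
tool_pos: [0.5479, -0.0543, 0.0565]
eef_rot: [-0.706, 0.031, 0.707, 0.031]
contact_force: [0.5, 0.2, 2.8]
opening: 0.001
```

Call:
drive_tool --deltas '[[[0, 0, 0], [0.1, 0, 0], 0], [[0, 0, 0], [0.05, 0, 0], 0], [[0, 0, 0], [0, 0, 0], 0]]'

```text
clock: 8.02
tool_pos: [0.5481, -0.0543, 0.0556]
eef_rot: [0.706, -0.031, -0.706, -0.031]
contact_force: [-1.9, -0.0, 6.9]
opening: 0.002
```

Call:
drive_tool --deltas '[[[0, 0, 0], [0.1, 0, 0], 0], [[0, 0, 0], [0, 0, 0], 0], [[0, 0, 0], [0, 0, 0], 0]]'

```text
clock: 8.27
tool_pos: [0.5482, -0.0543, 0.0553]
eef_rot: [0.707, -0.031, -0.706, -0.031]
contact_force: [-2.4, 0.1, 13.9]
opening: 0.005
```

The plate is at its stop: 35 mm down, as predicted for 0.75 rad, and the force is climbing. I'll retract straight up, move clear and check.

Call:
drive_tool --deltas '[[[0, 0, 0], [-0.5, 0, 0], 0], [[0, 0, 0], [-1, 0, 0], 0], [[0, 0, 0], [-1.5, 0, 0], 0], [[0, 0, 0], [-2, 0, 0], 0], [[0, 0, 0], [-2.5, 0, 0], 0], [[0, 0, 0], [-3, 0, 0], 0], [[0, 0, 0], [-3, 0, 0], 0], [[0, 0, 0], [-1.5, 0, 2], 0], [[0, 0, 0], [0, 0, 3], 0], [[0, 0, 0], [0, 0, 3], 0], [[0, 0, 0], [0, 0, 2], 0], [[0, 0, 0], [0, 0, 0], 0]]'

```text
clock: 9.27
tool_pos: [0.4428, -0.0456, 0.2045]
eef_rot: [-0.704, 0.031, 0.709, 0.03]
contact_force: [-0.6, 0.7, 0.5]
opening: 0.006
```

```bash
python3 - <<'E'
from plant import r
import cv2,numpy as np
a=r.snapshot("top")["color"][130:230,235:400,::-1];b=r.snapshot("scene")["color"][165:285,250:415,::-1]
cv2.imwrite("pics/end.png",np.vstack([cv2.resize(x,None,fx=2.7,fy=2.7,interpolation=2) for x in(a,b)]))
s=r.get_state();print(s["clock"],s["tool_pos"],s["contact_force"],abs(s["qd"]).max())
E
```

```text
9.3667 [ 0.44841535 -0.04559244  0.20467727] [-0.11702289 -0.80812585 -0.62816751] 0.055019418959348136
```

View pics/end.png

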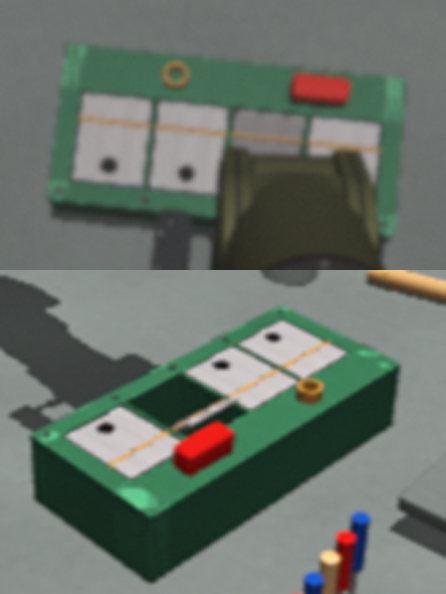

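The pictures show plate c (third from the left) tilted deep into its well. In the scene view, plates a, b and d are flush, and the ring and bar have not moved. The arm is clear of everything.

```bash
python3 -c "
from plant import r
print(r.finish_job())"
```

```text
the job is handed in; nothing more can be done
None
```

Plate c was the unlatched one. I pushed it open to its stop, left it open, and handed the job in at about 9.4 s.

- **Finding the plate:** I pressed d first; it held with no motion at 18 N, so it is latched. Plate c then gave way steadily at about 2–3 N. I never pressed a or b.
- **Opening it:** I pushed c about 35 mm down, where the force climbed to 14 N. That matches the depth I had worked out for the 0.75 rad stop. The highest force I read on a plate was about 18 N, against the 50 N limit.
- **Last checks:** The arm was lifted clear, with tool force readings within about 1 N, which is noise. The final pictures show c open, the other three plates flush, and the ring and bar in place.
- **Not checked directly:** I inferred c's angle from the push depth, not from a measurement, and the arm partly hid c and d in the last top view. The last close-ups did not cover most of the bench items, but the arm did not go near them. No check failed or disagreed.

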